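# Put the mixed-up reagent bottles back in their own spill trays

## Task

The three reagent bottles stand in each other's spill trays: move them so that each stands upright, flat on the floor of the tray that matches its cap's colour, using the empty grey tray as the halfway spot so that it is empty again at the end. Set every bottle down rather than dropping it, tip none over, and leave the tube rack, the tip box and the beaker where they are.

Things in the scene. Friction and masses are not known exactly. Their poses are not given: they have to be found in the camera images.
- bottle_red: Red-capped reagent bottle: dark brown, pale paper label, 60 mm in diameter, 116 mm tall. Loose, 0.17 to 0.42 kg, round. Origin: centre of its underside, z up. Take it by the cap from above: the cap is 40 mm in diameter, the top 28 mm of the bottle; then a 4 mm neck, 30 to 34 mm in diameter, then the shoulder, widening to full diameter at 66 mm height. It starts in a tray of another colour.
- bottle_blue: Blue-capped reagent bottle: clear glass, 56 mm in diameter, 120 mm tall. Loose, 0.17 to 0.42 kg, round. Origin: centre of its underside, z up. Take it by the cap from above: the cap is 40 mm in diameter, the top 28 mm of the bottle; then a 4 mm neck, 30 to 34 mm in diameter, then the shoulder, widening to full diameter at 66 mm height. It starts in a tray of another colour.
- bottle_green: Green-capped reagent bottle: white plastic, cream label, 58 mm in diameter, 112 mm tall. Loose, 0.17 to 0.42 kg, round. Origin: centre of its underside, z up. Take it by the cap from above: the cap is 40 mm in diameter, the top 28 mm of the bottle; then a 4 mm neck, 30 to 34 mm in diameter, then the shoulder, widening to full diameter at 66 mm height. It starts in a tray of another colour.
- tray_red: Red tray: fixed open square spill tray, 100 x 100 mm outside, 20 mm high, walls 5 mm (inside 90 x 90 mm, floor 5 mm above the bench, level). Origin: centre of its underside, on the bench; x and y along its sides. All four trays have the same shape. A bottle of another colour stands in it at the start.
- tray_blue: Blue tray: fixed open square spill tray, 100 x 100 mm outside, 20 mm high, walls 5 mm (inside 90 x 90 mm, floor 5 mm above the bench, level). Origin: centre of its underside, on the bench; x and y along its sides. All four trays have the same shape. A bottle of another colour stands in it at the start.
- tray_green: Green tray: fixed open square spill tray, 100 x 100 mm outside, 20 mm high, walls 5 mm (inside 90 x 90 mm, floor 5 mm above the bench, level). Origin: centre of its underside, on the bench; x and y along its sides. All four trays have the same shape. A bottle of another colour stands in it at the start.
- tray_grey: Grey tray: fixed open square spill tray, 100 x 100 mm outside, 20 mm high, walls 5 mm (inside 90 x 90 mm, floor 5 mm above the bench, level). Origin: centre of its underside, on the bench; x and y along its sides. All four trays have the same shape. Empty at the start.
- tube_rack: Bystander: yellow tube rack, 70 x 170 x 50 mm, with three tubes whose orange and white caps reach 76 mm high (one piece, loose). Origin: centre of its underside.
- tip_box: Bystander: pink pipette tip box with a paler lid, 88 x 123 x 58 mm, loose. Origin: centre of its underside.
- beaker: Bystander: empty glass beaker, 72 mm across the rim, 75 mm high, loose. Origin: centre of its underside.
Not all that is in view belongs to the job. What is meant by the bottle_red is not purple or turquoise, and is the larger of those in its own colour.

How it is judged:
On the way:
1. one of the bottles stands released in the grey tray (((horizontal distance between bottle_red and tray_grey below 0.025 m and z of bottle_red in the frame of tray_grey below 0.009 m and angle between bottle_red's own z axis and vertical below 0.08 rad and linear speed of bottle_red below 0.02 m/s and contact force between the fingers and bottle_red below 0.1 N) or (horizontal distance between bottle_blue and tray_grey below 0.025 m and z of bottle_blue in the frame of tray_grey below 0.009 m and angle between bottle_blue's own z axis and vertical below 0.08 rad and linear speed of bottle_blue below 0.02 m/s and contact force between the fingers and bottle_blue below 0.1 N) or (horizontal distance between bottle_green and tray_grey below 0.025 m and z of bottle_green in the frame of tray_grey below 0.009 m and angle between bottle_green's own z axis and vertical below 0.08 rad and linear speed of bottle_green below 0.02 m/s and contact force between the fingers and bottle_green below 0.1 N))), for 0.2 s.
At the end, for the whole second after the job is handed in: Each bottle stands at rest on the floor of the tray of its cap's colour: centre within 25 mm of the tray's centre, underside less than 9 mm above the tray's underside (the floor is at 5 mm), tilt under 0.08 rad, speed under 0.02 m/s; so the grey tray is empty (horizontal distance between bottle_red and tray_red below 0.025 m and z of bottle_red in the frame of tray_red below 0.009 m and angle between each of bottle_red, bottle_blue, bottle_green's own z axis and vertical below 0.08 rad and linear speed of each of bottle_red, bottle_blue, bottle_green below 0.02 m/s and horizontal distance between bottle_blue and tray_blue below 0.025 m and z of bottle_blue in the frame of tray_blue below 0.009 m and horizontal distance between bottle_green and tray_green below 0.025 m and z of bottle_green in the frame of tray_green below 0.009 m); the robot touches nothing.
It fails at once if a bottle is dropped: it moves faster than 0.6 m/s (a fall of about 18 mm) with no finger on it ((linear speed of bottle_red above 0.6 m/s and contact force between the fingers and bottle_red below 0.05 N) or (linear speed of bottle_blue above 0.6 m/s and contact force between the fingers and bottle_blue below 0.05 N) or (linear speed of bottle_green above 0.6 m/s and contact force between the fingers and bottle_green below 0.05 N)).
It fails at once if a bottle is tipped over (tilt above 0.7 rad) (angle between any of bottle_red, bottle_blue, bottle_green's own z axis and vertical above 0.7 rad).
It fails at once if the tube rack, tip box or beaker is moved by more than 20 mm (distance of any of tube_rack, tip_box, beaker from where it was at the start of the episode above 0.02 m).
It also fails if it takes over 128 s, if anything falls off the work surface, if the arm or the gripper's body presses on something with over 40 N, if the wrist force passes 120 N, or if a joint passes its speed limit or range.

## Robot

A 6-joint arm with a two-finger parallel gripper is mounted at the origin on the work surface. World frame = base frame: x ahead of the robot, y to its left, z up, the work surface at z = 0. Lengths are in m, angles in rad, forces in N, time in s.
With the tool pointing down it reaches from about 0.225 to 0.875 m from the base axis. Payload 3.4 kg.
Tool frame: the origin (TCP) lies on the centre line of the jaws, within the pads' length; the fingertips stand 17 mm ahead of it and the grasp point (between the pads) lies 2 mm behind it (manip.finger_overhang is the distance from the TCP to the fingertips, in m); y points along the fingers, x is the direction in which the jaws open and shut, and the axes are right-handed (so a half turn about y gives the same grasp; the last joint's range is limited). The gripper opens to 85 mm and grips with 20 to 120 N. Pads are 22 mm wide; open, the fingers measure 114 mm over their backs; the gripper's body (76 mm by 85 mm) begins 54 mm behind the grasp point. The pads swing forward as they close: fully open they stand 13 mm farther back than shut.
Start: joints at [-1.274, 0.276, 1.505, -0, 1.361, -0.121], TCP at [0.233, -0.526, 0.248] pointing down, gripper open.
Joint ranges: [-2.89, 2.89], [-0.75, 2.08], [0.22, 2.7], [-1.18, 4.32], [0.11, 2.71], [-2.7, 2.7]. Speed limits (rad/s): [2.57, 2.57, 3.14, 3.14, 3.14, 3.14].

## Interface

Orientations are given as a unit quaternion [w, x, y, z].
In Python, from rig import manip gives the robot as it stands.
- The arm moves only by the tool arm_command, never from a script. Its argument "commands" is a list of rows, each a list of 3 entries, a list of its own where there are three numbers: the finger opening in cm, from 0 to 8.54, then the shift along the world's x, y, z in cm, then the turn about the world's z in rad. A call has 1 to 12 rows; each row shifts and turns the commanded pose from where the row before left it; what a row does not reach is not made up. A row lasts 1/10 s, in which the tool goes at most 50 mm and 8.59 degrees, less where a joint would pass 70% of its speed; a pose out of reach is approached as far as the arm can. A call with a gripper value outside its range is refused whole. The fingers move at their own pace and stop on an object; "grip_force" is the grip in N (left out, the last holds). Time passes only in rows, so rows that do not move let the fingers close. It gives the time, the measured TCP pose, the force and the opening at its end, in the units of the state.
- manip.get_state(): the state, without advancing time (a new reading comes with each control period).
- manip.get_image(name): name is "scene" or "side" or "wrist"; returns a dict with "pixels" (400x640x3 uint8, red, green, blue), "range_z" (400x640 float32, m along the optical axis (not along the pixel's ray), 0 where there is no reading), "intrinsics" (3x3 intrinsics, pixels), "R" (3x3) and "t" (3): a world point X has camera coordinates R X + t. Camera axes: x right, y down, z forward; pixel columns grow to the right and rows downward; lengths in m; the calibration is good to about 2 mm. A picture is of the moment at which its call begins.
- manip.sign_off(): hands the job in, once; it reports no verdict.
The state is a dict: "clock": time; "qpos": joint angles; "qd": joint speeds; "effort": joint torques, N m; "position": TCP position; "ee_rot": TCP orientation; "contact_force": force on the tool from outside, world axes, zero at the start; "moment": the same for the moment, N m; "width": finger opening in m.
Only numpy, scipy, OpenCV 4.12 (cv2) and the standard library are available. Lean on these libraries where they do the work, as an engineer would, in place of code of your own. Each camera call takes 0.05 s, during which the arm holds its last target.

## Working session

There is one attempt and no reset: what is moved stays moved. The work goes in short steps, Python scripts to look and compute and a tool call to move; the robot and the scene stay as the last step left them, time stands still between calls to the robot, and variables do not carry over. Pictures are saved under pics/ and viewed, and the job is handed in when it is done.

Besides the shell and the picture viewer there is one more tool, called after "Emit:" by a JSON object that holds its "fn" and its "kwargs". arm_command: Moves the arm, as the interface text tells. Its arguments: {"type":"object","properties":{"commands":{"type":"array"},"grip_force":{"type":"number"}},"required":["commands"]}

```bash
mkdir -p pics; ls
cat > h.py <<'E'
from rig import manip
import numpy as np, cv2
def grab(n,tag):
    d=manip.get_image(n); cv2.imwrite(f'pics/{tag}.png',d['pixels'][:,:,::-1]); np.savez(f'{tag}.npz',**{k:np.array(v) for k,v in d.items()}); return d
def pts(d):
    z=d['range_z'].astype(float);K=d['intrinsics'];v,u=np.mgrid[0:z.shape[0],0:z.shape[1]]
    c=np.stack([(u-K[0,2])/K[0,0]*z,(v-K[1,2])/K[1,1]*z,z],-1)
    P=(c-d['t'])@d['R']; P[z<=0]=np.nan; return P
E
python3 - <<'E'
from h import *
for n in ['scene','side','wrist']: grab(n,n+'0')
s=manip.get_state(); print(s['clock'],s['position'],s['ee_rot'],s['width'])
E
```

```text
pics
0.15 [ 0.23320716 -0.52518173  0.24764016] [ 0.59313715 -0.59252053  0.38580795 -0.3850454 ] 0.08537124465616282
```

View pics/scene0.png

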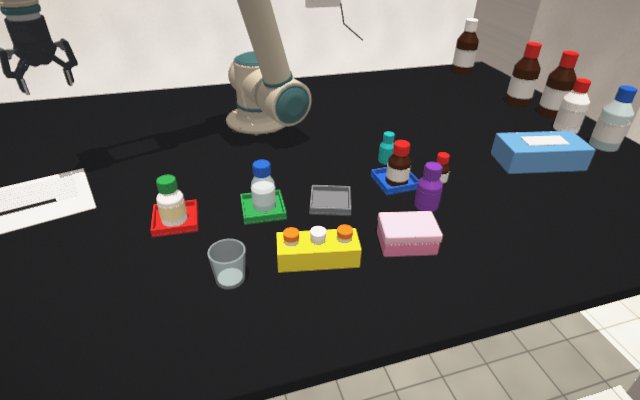

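View pics/side0.png

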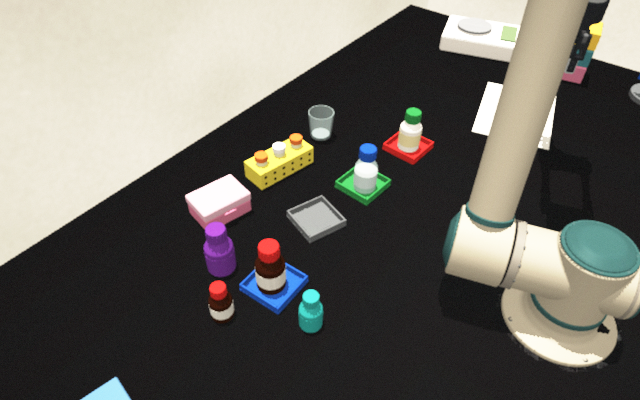

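View pics/wrist0.png

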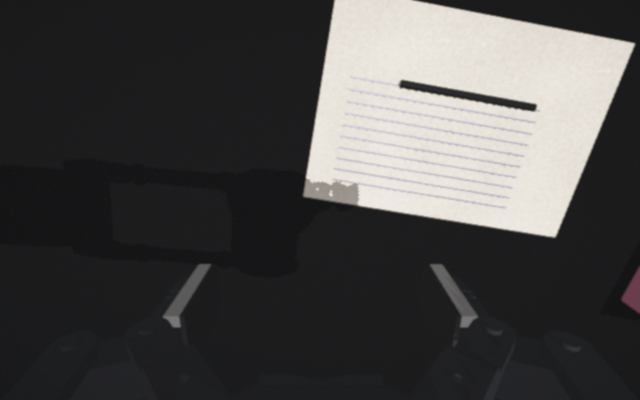

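The scene view has three red-capped candidates: the brown bottle in the blue tray (401,150), the smaller brown bottle on the bench (443,165), and tall bottles in the background at (525,75) and (560,85). The teal (388,148) and purple (430,185) bottles are not candidates. The larger brown bottle, in the blue tray, fits. The green-capped bottle is at (174,200) in the red tray, the blue-capped at (263,190) in the green tray, and grey is empty at (330,200).

```bash
cat > m.py <<'E'
from h import *
def caps(d,verbose=True):
    P=pts(d); hsv=cv2.cvtColor(d['pixels'],cv2.COLOR_RGB2HSV).astype(int); H,S,V=[hsv[...,i] for i in range(3)]
    ws=(P[...,0]>0.1)&(P[...,0]<0.9)&(abs(P[...,1])<0.75)
    cols={'red':((H<7)|(H>173))&(S>150)&(V>60),'green':(H>50)&(H<75)&(S>140),'blue':(H>105)&(H<125)&(S>150),'teal':(H>82)&(H<100)&(S>120),'purple':(H>130)&(H<150)&(S>100),
     'yellow':(H>22)&(H<33)&(S>150),'pink':(H>160)&(H<175)&(S>40)&(S<150)&(V>120),'grey':(S<30)&(V>70)&(V<190)}
    out={}
    for c,m in cols.items():
        m=(m&ws).astype(np.uint8); n,l,st,ce=cv2.connectedComponentsWithStats(m,connectivity=8)
        for i in range(1,n):
            if st[i,4]<60: continue
            p=P[l==i]; z=p[:,2]; zt=np.percentile(z,97); top=p[z>zt-0.006]
            if verbose: print(c,'px',ce[i].round(),st[i,4],'z%.3f-%.3f'%(np.percentile(z,3),zt),'x',np.percentile(p[:,0],[2,98]).round(3),'y',np.percentile(p[:,1],[2,98]).round(3),'top',((top.min(0)+top.max(0))/2).round(3),len(top))
E
python3 - <<'E'
from m import *
for n in ['scene','side']:
    d=dict(np.load(n+'0.npz')); print(n); caps(d)
d=np.load('scene0.npz')['pixels'][110:260,340:480,::-1]
e=np.load('side0.npz')['pixels'][190:340,180:340,::-1]
cv2.imwrite('pics/crop.png',np.hstack([cv2.resize(d,(373,400),interpolation=2),cv2.resize(e,(427,400),interpolation=2)]))
q=manip.get_state()['ee_rot']
from scipy.spatial.transform import Rotation as R
print(R.from_quat(q,scalar_first=True).as_matrix().round(3))
E
```

```text
scene
red px [401. 148.] 259 z0.002-0.124 x [0.283 0.514] y [0.264 0.407] top [0.494 0.283 0.121] 110
red px [443. 158.] 143 z0.001-0.090 x [0.397 0.537] y [0.379 0.505] top [0.521 0.393 0.087] 69
red px [175. 221.] 898 z0.002-0.022 x [0.452 0.553] y [-0.339 -0.238] top [ 0.5   -0.289  0.02 ] 286
green px [166. 184.] 324 z0.094-0.120 x [0.488 0.523] y [-0.309 -0.272] top [ 0.502 -0.291  0.118] 166
green px [262. 210.] 773 z0.003-0.022 x [0.462 0.565] y [-0.135 -0.035] top [ 0.512 -0.085  0.021] 239
blue px [261. 168.] 301 z0.100-0.128 x [0.487 0.526] y [-0.1   -0.059] top [ 0.507 -0.08   0.125] 148
blue px [392. 182.] 589 z0.001-0.022 x [0.439 0.539] y [0.231 0.33 ] top [0.513 0.282 0.039] 191
teal px [386. 147.] 389 z0.003-0.090 x [0.36  0.398] y [0.283 0.321] top [0.375 0.306 0.088] 58
purple px [429. 188.] 1077 z0.004-0.118 x [0.592 0.637] y [0.281 0.334] top [0.607 0.31  0.116] 139
yellow px [318. 253.] 2686 z0.002-0.053 x [0.681 0.765] y [-0.092  0.072] top [ 0.716 -0.007  0.063] 1276
pink px [408. 243.] 1197 z0.004-0.057 x [0.684 0.779] y [0.13  0.249] top [0.726 0.195 0.056] 1
[... 1865 characters left out ...]
1] top [0.373 0.309 0.089] 205
purple px [219. 250.] 1439 z0.002-0.118 x [0.576 0.628] y [0.279 0.342] top [0.605 0.313 0.117] 255
yellow px [279. 170.] 1073 z0.001-0.049 x [0.666 0.761] y [-0.083  0.083] top [0.716 0.001 0.06 ] 152
pink px [224. 214.] 512 z0.004-0.041 x [0.671 0.766] y [0.152 0.264] top [0.696 0.241 0.076] 88
grey px [320. 119.] 635 z0.002-0.077 x [0.69  0.759] y [-0.299 -0.156] top [ 0.724 -0.19   0.076] 132
grey px [372. 182.] 74 z0.022-0.054 x [0.475 0.485] y [-0.086 -0.061] top [ 0.479 -0.075  0.053] 16
grey px [316. 217.] 866 z0.002-0.023 x [0.47  0.587] y [0.027 0.145] top [0.53  0.086 0.021] 315
[[ 0.406 -0.     0.914]
 [-0.914  0.001  0.406]
 [-0.001 -1.     0.   ]]
```

View pics/crop.png

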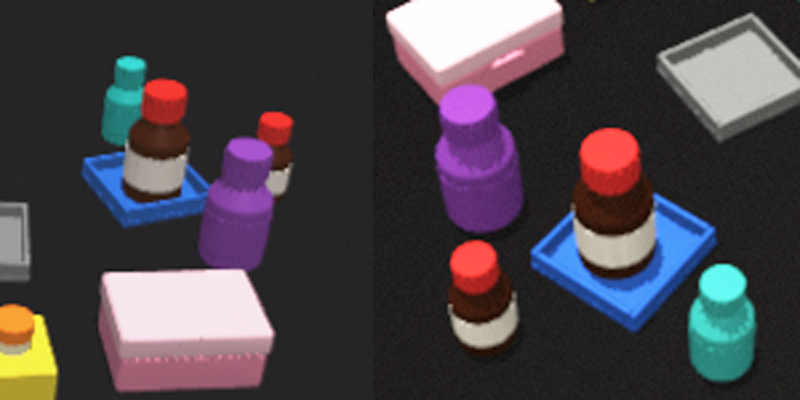

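The crop confirms it: the red-capped bottle in the blue tray is clearly larger than the one on the bench. The two views agree within 3–4 mm on the cap tops and trays. I'll move above the blue-capped bottle first and check with the wrist camera.

Emit:
{"fn": "arm_command", "kwargs": {"commands": [[8.5,[2.3,3.7,0],0],[8.5,[2.3,3.7,0],0],[8.5,[2.3,3.7,0],0],[8.5,[2.3,3.7,0],0],[8.5,[2.3,3.7,0],0],[8.5,[2.3,3.7,0],0],[8.5,[2.3,3.7,0],0],[8.5,[2.3,3.7,0],0],[8.5,[2.3,3.7,0],0],[8.5,[2.3,3.7,0],0],[8.5,[2.3,3.7,0],0],[8.5,[2.0,4.0,0],0]], "grip_force": 40}}

```text
clock: 1.35
position: [0.5072, -0.077, 0.2482]
ee_rot: [-0.593, 0.593, -0.385, 0.386]
contact_force: [0.2, -0.6, -0.8]
width: 0.085
```

Run:
```python
from m import *
d=grab('wrist','w1'); caps(d)
s=manip.get_state(); print(s['clock'],s['position'],s['qpos'],s['width'])
```

```text
red px [476. 232.] 4854 z-0.000-0.021 x [0.451 0.553] y [-0.339 -0.232] top [ 0.5   -0.233  0.136] 1300
green px [329. 146.] 5827 z-0.000-0.021 x [0.467 0.565] y [-0.134 -0.026] top [ 0.512 -0.084  0.019] 1488
green px [537. 289.] 2409 z0.094-0.119 x [0.484 0.521] y [-0.369 -0.271] top [ 0.502 -0.291  0.116] 1608
blue px [16. 50.] 2254 z0.004-0.021 x [0.441 0.537] y [0.231 0.251] top [0.488 0.237 0.019] 995
blue px [311. 209.] 954 z0.000-0.127 x [0.449 0.506] y [-0.092 -0.061] top [ 0.496 -0.078  0.124] 876
teal px [322. 186.] 412 z0.124-0.127 x [0.51  0.522] y [-0.086 -0.064] top [ 0.516 -0.075  0.125] 412
teal px [340. 209.] 147 z0.012-0.126 x [0.48  0.517] y [-0.124 -0.091] top [ 0.507 -0.095  0.124] 135
yellow px [390.   6.] 408 z0.003-0.051 x [0.665 0.678] y [-0.089 -0.06 ] top [ 0.669 -0.078  0.049] 103
grey px [163.  69.] 3968 z-0.001-0.021 x [0.472 0.589] y [0.023 0.16 ] top [0.53  0.083 0.019] 1622
grey px [561.  19.] 2846 z0.000-0.076 x [0.688 0.738] y [-0.265 -0.165] top [ 0.708 -0.206  0.074] 630
grey px [186. 293.] 1027 z0.249-0.283 x [0.341 0.5  ] y [-0.034 -0.005] top 
[... 272 characters left out ...]
25 0.534] y [-0.117 -0.106] top [ 0.534 -0.105  0.298] 9
grey px [517. 380.] 1946 z0.296-0.313 x [0.523 0.538] y [-0.134 -0.106] top [ 0.535 -0.108  0.313] 210
grey px [571. 347.] 107 z0.297-0.299 x [0.545 0.547] y [-0.137 -0.132] top [ 0.546 -0.134  0.298] 107
grey px [139. 377.] 362 z0.296-0.314 x [0.485 0.507] y [-0.038 -0.027] top [ 0.504 -0.036  0.312] 107
grey px [619. 363.] 74 z-0.000-0.304 x [0.416 0.548] y [-0.581 -0.139] top [ 0.548 -0.139  0.304] 13
grey px [457. 377.] 66 z0.311-0.313 x [0.534 0.536] y [-0.101 -0.098] top [ 0.535 -0.099  0.312] 66
1.4 [ 0.50978763 -0.07051073  0.24815043] [-0.27803903  0.18368161  1.63092404  0.00806541  1.32560735  0.86934509] 0.08503938963734842
```

View pics/w1.png

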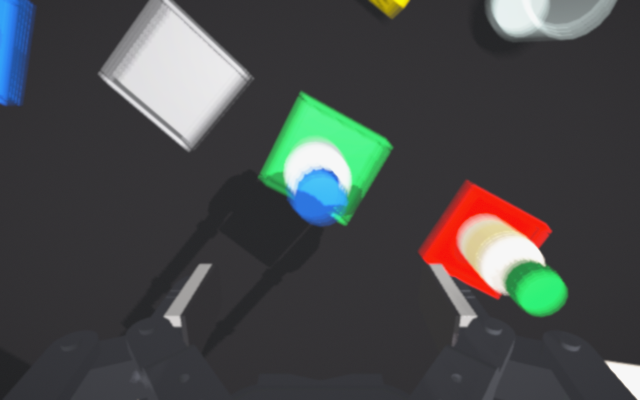

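The wrist view shows the blue cap (318,195), green cap (537,289), and grey tray (175,75), blurred because the arm was still settling. I'll settle and re-measure.

Emit:
{"fn": "arm_command", "kwargs": {"commands": [[8.5,[0,0,0],0],[8.5,[0,0,0],0],[8.5,[0,0,0],0]]}}

```text
clock: 1.7
position: [0.5057, -0.0796, 0.2482]
ee_rot: [-0.592, 0.593, -0.386, 0.386]
contact_force: [-0.8, 0.0, 0.8]
width: 0.085
```

```bash
cat >> m.py <<'E'
def top(d,x,y,zmin,r=0.03):
    P=pts(d); m=(np.hypot(P[...,0]-x,P[...,1]-y)<r)&(P[...,2]>zmin)&(P[...,2]<zmin+.03)
    p=P[m]; zt=np.median(p[:,2]); xy=p[:,:2].astype(np.float32)
    (c,rad)=cv2.minEnclosingCircle(xy); v,u=np.nonzero(m)
    print('top',np.round(c,4),'r',round(rad,4),'z',zt.round(4),'px',u.mean().round(),v.mean().round(),len(p))
E
python3 - <<'E'
from m import *
d=grab('wrist','w2'); top(d,.506,-.077,.117); top(d,.501,-.29,.109)
s=manip.get_state(); print(s['clock'],s['position'],s['qpos'],s['width'])
for n in ['scene','side']:
    e=dict(np.load(n+'0.npz'));print(n)
    top(e,.506,-.077,.117);top(e,.501,-.29,.109);top(e,.4925,.2845,.113)
E
```

```text
top [ 0.5044 -0.0799] r 0.0211 z 0.1254 px 318.0 197.0 2159
top [ 0.5013 -0.2903] r 0.0212 z 0.1176 px 540.0 291.0 1789
1.75 [ 0.50573705 -0.07974796  0.24827269] [-2.91998493e-01  1.81038642e-01  1.63399501e+00 -5.55791071e-04
  1.32681515e+00  8.62986923e-01] 0.08494409956857224
scene
top [ 0.5054 -0.0808] r 0.0216 z 0.1257 px 261.0 165.0 181
top [ 0.5023 -0.2913] r 0.0215 z 0.1176 px 165.0 180.0 212
top [0.4939 0.2834] r 0.0217 z 0.1215 px 401.0 144.0 140
side
top [ 0.5043 -0.0759] r 0.0228 z 0.126 px 367.0 149.0 201
top [ 0.5034 -0.2891] r 0.0234 z 0.1184 px 413.0 112.0 153
top [0.4917 0.2858] r 0.0217 z 0.122 px 268.0 247.0 334
```

Blue cap centre from three views is (0.505, -0.079), top at 0.125, and the tool is over it. I'll descend to TCP z ≈ 0.110 and grip.

Emit:
{"fn": "arm_command", "kwargs": {"commands": [[8.5,[0,0,-3],0],[8.5,[0,0,-3],0],[8.5,[0,0,-3],0],[8.5,[0,0,-2],0],[8.5,[0,0,-1.5],0],[8.5,[0,0,-1.3],0],[8.5,[0,0,0],0],[8.5,[0,0,0],0]]}}

```text
clock: 2.55
position: [0.5062, -0.0795, 0.1106]
ee_rot: [-0.592, 0.593, -0.386, 0.386]
contact_force: [-0.6, -0.1, 0.1]
width: 0.0851
```

Emit:
{"fn": "arm_command", "kwargs": {"commands": [[2,[0,0,0],0],[2,[0,0,0],0],[2,[0,0,0],0],[2,[0,0,0],0],[2,[0,0,0],0],[2,[0,0,0],0],[2,[0,0,0],0],[2,[0,0,0],0]], "grip_force": 40}}

```text
clock: 3.35
position: [0.5067, -0.0786, 0.1111]
ee_rot: [0.593, -0.593, 0.385, -0.386]
contact_force: [-1.2, 0.0, 4.8]
width: 0.0392
```

Emit:
{"fn": "arm_command", "kwargs": {"commands": [[2,[0,0,1],0],[2,[0,0,1.5],0],[2,[0,0,2],0],[2,[0,0,1.5],0],[2,[0.3,2,0],0],[2,[0.4,2.8,0],0],[2,[0.5,3,0],0],[2,[0.5,3,0],0],[2,[0.4,2.8,0],0],[2,[0.3,2,0],0],[2,[0.1,0.8,0],0],[2,[0,0,0],0]]}}

```text
clock: 4.55
position: [0.531, 0.0861, 0.1701]
ee_rot: [-0.593, 0.593, -0.385, 0.385]
contact_force: [0.3, -0.3, -2.8]
width: 0.0388
```

Emit:
{"fn": "arm_command", "kwargs": {"commands": [[2,[0,0,0],0],[2,[0,0,0],0]]}}

```text
clock: 4.75
position: [0.5311, 0.0844, 0.1703]
ee_rot: [-0.592, 0.593, -0.386, 0.386]
contact_force: [0.1, -0.2, -4.2]
width: 0.0388
```

```bash
cat >> m.py <<'E'
def rim(d,x,y):
    P=pts(d); m=(abs(P[...,0]-x)<.07)&(abs(P[...,1]-y)<.07)&(P[...,2]>.014)&(P[...,2]<.026)
    r=cv2.minAreaRect(P[m][:,:2].astype(np.float32)*1000); print('rim',np.round(r[0],1),np.round(r[1],1),round(r[2],1),m.sum(),np.median(P[m][:,2]).round(4))
E
python3 - <<'E'
from m import *
for n in ['scene','side','wrist']:
    d=grab(n,n+'3'); print(n); 
    if n!='wrist': top(d,.531,.085,.177)
    for x,y in [(.53,.084),(.5,-.287),(.512,-.083),(.486,.283)]:
        try: rim(d,x,y)
        except Exception as e: print('-')
s=manip.get_state(); print(s['clock'],s['position'],s['contact_force'],s['width'])
a=np.hstack([np.load('scene3.npz')['pixels'][100:280,240:430,::-1],np.load('side3.npz')['pixels'][100:280,230:430,::-1]])
cv2.imwrite('pics/c3.png',cv2.resize(a,None,fx=2,fy=2))
E
```

```text
scene
top [0.5327 0.0856] r 0.0294 z 0.1858 px 336.0 135.0 241
rim [531.6  82.6] [ 99.7 102.4] 70.7 326 0.0195
rim [ 501.  -289.1] [100.1 103.6] 85.9 452 0.0199
rim [512.4 -84.6] [100.2 105.1] 85.4 369 0.0199
rim [487.7 281.3] [104.9 105.9] 88.7 337 0.0193
side
top [0.529  0.0845] r 0.0294 z 0.1855 px 321.0 160.0 123
rim [530.1  85.5] [101.  103.9] 70.4 381 0.02
rim [ 500.5 -286.1] [104.6 102.6] 87.2 350 0.02
rim [511.2 -83.4] [106.8 102.5] 85.4 419 0.0197
rim [486.2 284. ] [102.4 101.8] 2.3 594 0.0198
wrist
rim [530.   83.2] [ 99.9 100.1] 70.6 2152 0.0201
rim [ 481.2 -254. ] [117.3  62.9] 36.8 1726 0.0193
rim [511.7 -84.1] [101.5  99.8] 85.7 2474 0.0199
rim [486.4 282.1] [100.4 101.3] 2.0 3751 0.0197
4.9 [0.53124762 0.08456461 0.17035426] [ 0.5936196  -0.93155876 -3.00712925] 0.039071936691217515
```

View pics/c3.png

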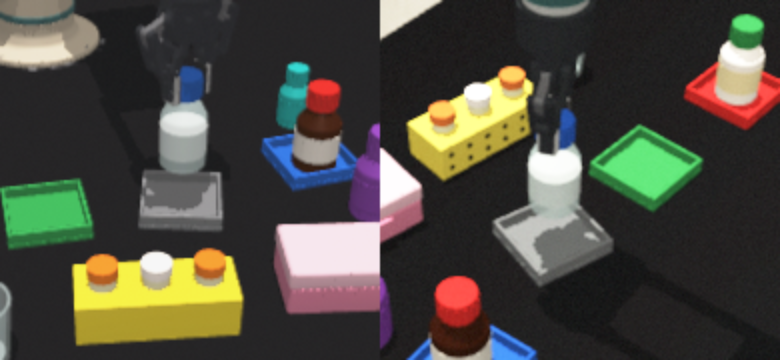

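The bottle hangs upright above the grey tray: scene crop (183,165), side crop (555,200). Descend by the amount lifted, slow at the end, then release.

Emit:
{"fn": "arm_command", "kwargs": {"commands": [[2,[0,0,-1.2],0],[2,[0,0,-1.5],0],[2,[0,0,-1.2],0],[2,[0,0,-0.8],0],[2,[0,0,-0.5],0],[2,[0,0,-0.3],0],[2,[0,0,-0.2],0],[2,[0,0,-0.1],0],[2,[0,0,-0.1],0],[2,[0,0,0],0],[2,[0,0,0],0]]}}

```text
clock: 6.0
position: [0.5314, 0.0855, 0.1115]
ee_rot: [0.593, -0.593, 0.385, -0.386]
contact_force: [-0.4, -0.1, -3.1]
width: 0.0391
```

Emit:
{"fn": "arm_command", "kwargs": {"commands": [[2,[0,0,-0.05],0],[2,[0,0,-0.05],0],[2,[0,0,0],0],[4.2,[0,0,0],0],[4.6,[0,0,0],0],[6,[0,0,0],0],[8.5,[0,0,0],0],[8.5,[0,0,0],0],[8.5,[0,0,0],0],[8.5,[0,0,0],0]]}}

```text
clock: 7.0
position: [0.5313, 0.0854, 0.1103]
ee_rot: [-0.593, 0.593, -0.385, 0.385]
contact_force: [0.3, -0.3, 0.2]
width: 0.0851
```

Run:
```python
from m import *
for n in ['scene','side']:
    d=grab(n,n+'4'); print(n); top(d,.531,.085,.117)
s=manip.get_state(); print(s['clock'],s['position'],s['contact_force'],s['width'])
a=np.hstack([np.load('scene4.npz')['pixels'][100:280,240:430,::-1],np.load('side4.npz')['pixels'][100:280,230:430,::-1]])
cv2.imwrite('pics/c4.png',cv2.resize(a,None,fx=2,fy=2))
```

```text
scene
top [0.5308 0.0843] r 0.0216 z 0.1258 px 332.0 161.0 169
side
top [0.5218 0.0833] r 0.0189 z 0.1258 px 321.0 183.0 99
7.1 [0.53130302 0.08540288 0.11030463] [ 0.25727139  0.17740903 -0.77137422] 0.08477923258423498
```

View pics/c4.png

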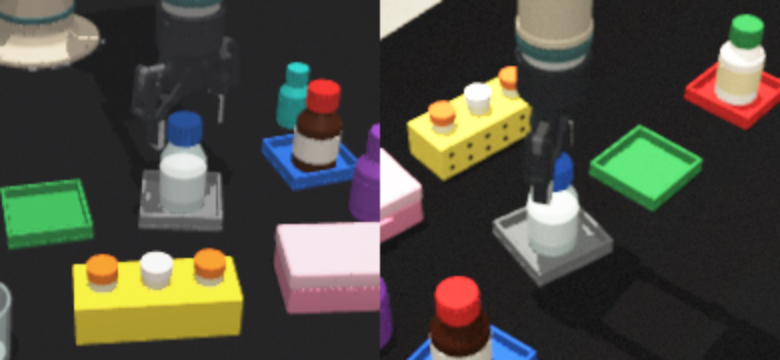

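Blue stands upright and released in grey: scene crop (183,170), cap top z 0.126 at (0.531, 0.084). Next the green-capped bottle, centre (0.502, -0.290), top 0.1176.

Emit:
{"fn": "arm_command", "kwargs": {"commands": [[8.5,[0,0,2],0],[8.5,[0,0,3],0],[8.5,[0,0,2],0],[8.5,[-0.3,-4,0],0],[8.5,[-0.3,-4.5,0],0],[8.5,[-0.4,-4.5,0],0],[8.5,[-0.4,-4.5,0],0],[8.5,[-0.4,-4.5,0],0],[8.5,[-0.3,-4.5,0],0],[8.5,[-0.3,-4.5,0],0],[8.5,[-0.3,-4,0],0],[8.5,[-0.2,-2.5,0],0]]}}

```text
clock: 8.3
position: [0.5019, -0.2928, 0.1803]
ee_rot: [-0.592, 0.593, -0.386, 0.386]
contact_force: [0.6, 1.3, -0.7]
width: 0.0852
```

Emit:
{"fn": "arm_command", "kwargs": {"commands": [[8.5,[0,0,0],0],[8.5,[0,0,0],0],[8.5,[0,0,0],0]]}}

```text
clock: 8.6
position: [0.5021, -0.2883, 0.1802]
ee_rot: [0.593, -0.593, 0.386, -0.385]
contact_force: [0.1, 0.3, 0.1]
width: 0.0853
```

Target TCP z ≈ 0.103, so down 7.7 cm, with -0.15 cm in y.

Emit:
{"fn": "arm_command", "kwargs": {"commands": [[8.5,[0,-0.1,-2.5],0],[8.5,[0,0,-2.5],0],[8.5,[0,0,-1.5],0],[8.5,[0,0,-1.2],0],[8.5,[0,0,0],0],[2,[0,0,0],0],[2,[0,0,0],0],[2,[0,0,0],0],[2,[0,0,0],0],[2,[0,0,0],0],[2,[0,0,0],0],[2,[0,0,0],0]], "grip_force": 40}}

```text
clock: 9.8
position: [0.5028, -0.2908, 0.1044]
ee_rot: [0.593, -0.593, 0.385, -0.386]
contact_force: [-0.3, 1.8, 7.0]
width: 0.0388
```

Emit:
{"fn": "arm_command", "kwargs": {"commands": [[2,[0,0,0],0],[2,[0,0,1],0],[2,[0,0,2],0],[2,[0,0,2],0],[2,[0,0,1],0],[2,[0.1,2,0],0],[2,[0.2,3,0],0],[2,[0.2,3.5,0],0],[2,[0.2,3.7,0],0],[2,[0.2,3.5,0],0],[2,[0.1,3,0],0],[2,[0,2,0],0]]}}

```text
clock: 11.0
position: [0.5108, -0.0803, 0.1624]
ee_rot: [0.593, -0.593, 0.386, -0.384]
contact_force: [-0.3, -0.4, -3.2]
width: 0.0389
```

Emit:
{"fn": "arm_command", "kwargs": {"commands": [[2,[0,0,0],0],[2,[0,0,0],0],[2,[0,0,0],0]]}}

```text
clock: 11.3
position: [0.5121, -0.084, 0.163]
ee_rot: [-0.593, 0.593, -0.386, 0.385]
contact_force: [0.8, -0.5, -4.0]
width: 0.0389
```

Run:
```python
from m import *
for n in ['scene','side']:
    d=grab(n,n+'5'); print(n); top(d,.512,-.084,.168)
s=manip.get_state(); print(s['clock'],s['position'],s['contact_force'],s['width'])
a=np.hstack([np.load('scene5.npz')['pixels'][100:280,190:380,::-1],np.load('side5.npz')['pixels'][80:260,260:460,::-1]])
cv2.imwrite('pics/c5.png',cv2.resize(a,None,fx=2,fy=2))
```

```text
scene
top [ 0.5158 -0.0826] r 0.0287 z 0.1773 px 261.0 145.0 279
side
top [ 0.5085 -0.0845] r 0.0295 z 0.1757 px 372.0 131.0 83
11.4 [ 0.51222513 -0.0843865   0.16311573] [ 0.28291438 -0.77836307 -2.58981017] 0.038623020758096066
```

View pics/c5.png

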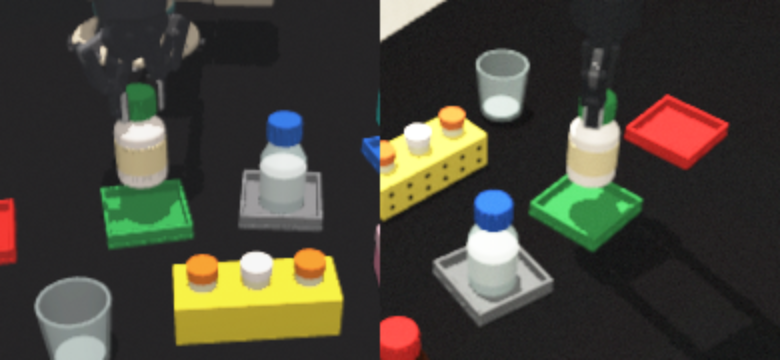

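Green hangs upright over the green tray (scene crop (140,150)) with blue still standing in grey. Lower by 5.9 cm.

Emit:
{"fn": "arm_command", "kwargs": {"commands": [[2,[0,0,-1.2],0],[2,[0,0,-1.5],0],[2,[0,0,-1.2],0],[2,[0,0,-0.8],0],[2,[0,0,-0.5],0],[2,[0,0,-0.3],0],[2,[0,0,-0.2],0],[2,[0,0,-0.1],0],[2,[0,0,-0.1],0],[2,[0,0,0],0],[2,[0,0,0],0]]}}

```text
clock: 12.5
position: [0.5125, -0.0836, 0.1046]
ee_rot: [0.593, -0.593, 0.385, -0.386]
contact_force: [-0.3, -0.6, -2.3]
width: 0.039
```

Emit:
{"fn": "arm_command", "kwargs": {"commands": [[2,[0,0,-0.05],0],[2,[0,0,-0.05],0],[2,[0,0,0],0],[4.2,[0,0,0],0],[4.6,[0,0,0],0],[6,[0,0,0],0],[8.5,[0,0,0],0],[8.5,[0,0,0],0],[8.5,[0,0,0],0],[8.5,[0,0,0],0]]}}

```text
clock: 13.5
position: [0.5123, -0.0836, 0.1033]
ee_rot: [-0.593, 0.593, -0.385, 0.385]
contact_force: [0.8, 0.4, 1.0]
width: 0.0845
```

Emit:
{"fn": "arm_command", "kwargs": {"commands": [[8.5,[0,0,2],0],[8.5,[0,0,3],0],[8.5,[0,0,2.5],0],[8.5,[-0.2,4,0],0],[8.5,[-0.2,4.5,0],0],[8.5,[-0.2,4.5,0],0],[8.5,[-0.2,4.5,0],0],[8.5,[-0.2,4.5,0],0],[8.5,[-0.2,4.5,0],0],[8.5,[-0.2,4.5,0],0],[8.5,[-0.3,4,0],0],[8.5,[-0.3,1.8,0],0]]}}

```text
clock: 14.7
position: [0.4919, 0.2879, 0.1782]
ee_rot: [0.594, -0.593, 0.385, -0.384]
contact_force: [0.1, -0.3, -0.7]
width: 0.0852
```

Emit:
{"fn": "arm_command", "kwargs": {"commands": [[8.5,[0,0,0],0],[8.5,[0,0,0],0],[8.5,[0,0,0],0]]}}

```text
clock: 15.0
position: [0.4924, 0.2833, 0.1782]
ee_rot: [-0.592, 0.593, -0.386, 0.386]
contact_force: [0.4, 0.0, 0.1]
width: 0.0844
```

Run:
```python
from m import *
for n in ['scene','side','wrist']:
    d=grab(n,n+'6'); print(n)
    for a in [(.512,-.084,.109),(.531,.084,.117),(.4925,.2845,.113)]:
        try: top(d,*a)
        except Exception as e: print('-')
s=manip.get_state(); print(s['clock'],s['position'],s['contact_force'],s['qpos'],s['width'])
```

```text
scene
top [ 0.5129 -0.0844] r 0.022 z 0.1176 px 260.0 170.0 183
top [0.5304 0.0843] r 0.0229 z 0.1255 px 332.0 161.0 168
top [0.495 0.283] r 0.0218 z 0.1215 px 401.0 144.0 140
side
top [ 0.5111 -0.0812] r 0.0215 z 0.1183 px 366.0 150.0 196
top [0.5287 0.086 ] r 0.021 z 0.1261 px 316.0 182.0 233
top [0.4915 0.2863] r 0.0213 z 0.1218 px 269.0 247.0 294
wrist
top [0. 0.] r 0.0 z nan px nan nan 0
top [0.5281 0.0879] r 0.0203 z 0.1252 px 623.0 302.0 1951
top [0.4922 0.2842] r 0.0212 z 0.1215 px 317.0 228.0 3690
15.15 [0.49259906 0.28328773 0.17842497] [ 0.91041576 -0.4001651   0.04968345] [ 3.99652805e-01  3.13200818e-01  1.63124780e+00 -3.27642804e-04
  1.19715527e+00  1.55445081e+00] 0.0851591145999998
  return _methods._mean(a, axis=axis, dtype=dtype,
  ret = ret.dtype.type(ret / rcount)
m.py:18: RuntimeWarning: Mean of empty slice.
  print('top',np.round(c,4),'r',round(rad,4),'z',zt.round(4),'px',u.mean().round(),v.mean().round(),len(p))
```

View pics/scene6.png

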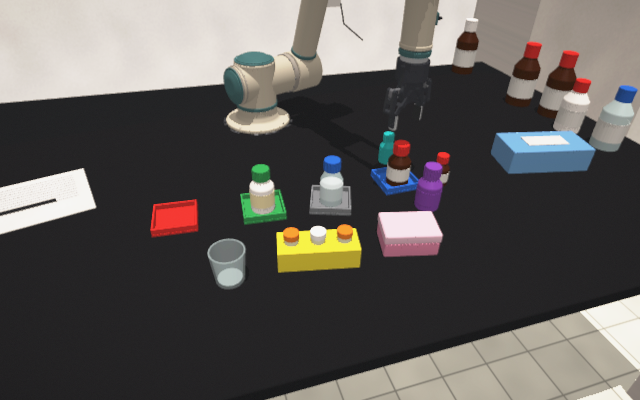

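Green is seated in the green tray at (262,195), blue in grey at (331,185), and red is empty. The three views put red's cap at (0.4927, 0.2845), top 0.1215, so I go down 7.1 cm and grip.

Emit:
{"fn": "arm_command", "kwargs": {"commands": [[8.5,[0,0.1,-2.5],0],[8.5,[0,0,-2.2],0],[8.5,[0,0,-1.4],0],[8.5,[0,0,-1.0],0],[8.5,[0,0,0],0],[2,[0,0,0],0],[2,[0,0,0],0],[2,[0,0,0],0],[2,[0,0,0],0],[2,[0,0,0],0],[2,[0,0,0],0],[2,[0,0,0],0]], "grip_force": 45}}

```text
clock: 16.35
position: [0.493, 0.2856, 0.1084]
ee_rot: [0.593, -0.592, 0.385, -0.386]
contact_force: [0.3, -0.3, 5.5]
width: 0.039
```

Emit:
{"fn": "arm_command", "kwargs": {"commands": [[2,[0,0,0],0],[2,[0,0,1],0],[2,[0,0,2],0],[2,[0,0,2],0],[2,[0,0,2],0],[2,[0,0,2],0],[2,[0,0,2],0],[2,[0,0,2],0],[2,[0,0,2],0],[2,[0,0,1],0],[2,[0,0,0],0],[2,[0,0,0],0]]}}

```text
clock: 17.55
position: [0.4917, 0.2852, 0.2664]
ee_rot: [-0.592, 0.593, -0.386, 0.385]
contact_force: [0.1, 0.1, -3.7]
width: 0.0387
```

Emit:
{"fn": "arm_command", "kwargs": {"commands": [[2,[0,-1.5,0],0],[2,[0,-3,0],0],[2,[0,-3,0],0],[2,[0.1,-3,0],0],[2,[0.1,-3,0],0],[2,[0.1,-3,0],0],[2,[0.1,-3,0],0],[2,[0.1,-3,0],0],[2,[0.1,-3,0],0],[2,[0.1,-3,0],0],[2,[0.1,-3,0],0],[2,[0,-3,0],0]]}}

```text
clock: 18.75
position: [0.499, -0.0614, 0.2662]
ee_rot: [-0.592, 0.593, -0.386, 0.385]
contact_force: [-0.1, 0.2, -3.1]
width: 0.0388
```

Emit:
{"fn": "arm_command", "kwargs": {"commands": [[2,[0,-3,0],0],[2,[0,-3,0],0],[2,[0,-3,0],0],[2,[0,-3,0],0],[2,[0,-3,0],0],[2,[0,-3,0],0],[2,[0,-2.7,0],0],[2,[0,-2,0],0],[2,[0,0,0],0],[2,[0,0,0],0],[2,[0,0,0],0]]}}

```text
clock: 19.85
position: [0.4999, -0.2856, 0.267]
ee_rot: [0.593, -0.593, 0.386, -0.385]
contact_force: [1.2, -0.2, -3.2]
width: 0.0388
```

Lower most of the way (total needed ≈ 15.9), with a check at about 5 cm above the floor.

Emit:
{"fn": "arm_command", "kwargs": {"commands": [[2,[0.1,-0.2,-1.5],0],[2,[0,0,-2],0],[2,[0,0,-2],0],[2,[0,0,-2],0],[2,[0,0,-2],0],[2,[0,0,-1],0],[2,[0,0,-0.5],0],[2,[0,0,0],0],[2,[0,0,0],0]]}}

```text
clock: 20.75
position: [0.5019, -0.2888, 0.1583]
ee_rot: [-0.593, 0.593, -0.385, 0.386]
contact_force: [0.3, -0.4, -2.1]
width: 0.0387
```

Run:
```python
from m import *
for n in ['scene','side']:
    d=grab(n,n+'7')
s=manip.get_state(); print(s['clock'],s['position'],s['contact_force'],s['width'])
a=np.hstack([np.load('scene7.npz')['pixels'][110:290,90:280,::-1],np.load('side7.npz')['pixels'][60:240,310:510,::-1]])
cv2.imwrite('pics/c7.png',cv2.resize(a,None,fx=2,fy=2))
```

```text
20.85 [ 0.50190992 -0.2889274   0.15839794] [ 0.72732833  0.43500852 -2.4962979 ] 0.03870819518356408
```

View pics/c7.png

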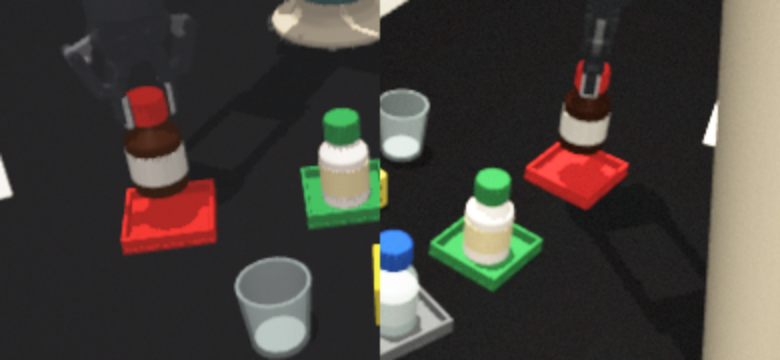

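Red hangs upright over the red tray (scene crop (155,160)); TCP needs to go from 0.1584 to 0.108.

Emit:
{"fn": "arm_command", "kwargs": {"commands": [[2,[0,0,-1.2],0],[2,[0,0,-1.5],0],[2,[0,0,-1.0],0],[2,[0,0,-0.6],0],[2,[0,0,-0.3],0],[2,[0,0,-0.2],0],[2,[0,0,-0.1],0],[2,[0,0,-0.05],0],[2,[0,0,0],0],[2,[0,0,0],0]]}}

```text
clock: 21.85
position: [0.5016, -0.2888, 0.1084]
ee_rot: [-0.593, 0.593, -0.385, 0.386]
contact_force: [-0.5, -0.2, 0.7]
width: 0.0388
```

Load has transferred, so I release and go to blue in grey at (0.530, 0.084).

Emit:
{"fn": "arm_command", "kwargs": {"commands": [[4.2,[0,0,0],0],[4.6,[0,0,0],0],[6,[0,0,0],0],[8.5,[0,0,0],0],[8.5,[0,0,0],0],[8.5,[0,0,0],0],[8.5,[0,0,0],0],[8.5,[0,0,2],0],[8.5,[0,0,3],0],[8.5,[0,0,2.5],0],[8.5,[0,2,0],0],[8.5,[0,3.5,0],0]]}}

```text
clock: 23.05
position: [0.5018, -0.2343, 0.1831]
ee_rot: [-0.592, 0.592, -0.385, 0.387]
contact_force: [-0.4, 0.8, 0.3]
width: 0.0849
```

Emit:
{"fn": "arm_command", "kwargs": {"commands": [[8.5,[0.3,4.5,0],0],[8.5,[0.4,4.5,0],0],[8.5,[0.4,4.5,0],0],[8.5,[0.4,4.5,0],0],[8.5,[0.4,4.5,0],0],[8.5,[0.4,4.5,0],0],[8.5,[0.3,3.5,0],0],[8.5,[0.2,1.3,0],0],[8.5,[0,0,0],0],[8.5,[0,0,0],0],[8.5,[0,0,0],0]]}}

```text
clock: 24.15
position: [0.529, 0.0831, 0.1826]
ee_rot: [-0.592, 0.593, -0.386, 0.386]
contact_force: [0.3, 0.5, 0.1]
width: 0.0851
```

```bash
python3 - 2>/dev/null <<'E'
from m import *
for n in ['scene','side','wrist']:
    d=grab(n,n+'8'); print(n)
    for a in [(.512,-.084,.109),(.531,.084,.117),(.501,-.288,.113)]:
        try: top(d,*a)
        except Exception as e: print('-')
s=manip.get_state(); print(s['clock'],s['position'],s['contact_force'],s['width'])
E
```

```text
scene
top [ 0.5126 -0.0845] r 0.0211 z 0.1175 px 260.0 170.0 181
top [0.5302 0.0844] r 0.0223 z 0.1258 px 332.0 161.0 166
top [ 0.5029 -0.29  ] r 0.0217 z 0.1217 px 165.0 179.0 204
side
top [ 0.5112 -0.0818] r 0.0216 z 0.1184 px 366.0 150.0 194
top [0.5291 0.0871] r 0.0218 z 0.1258 px 316.0 182.0 232
top [ 0.5001 -0.2871] r 0.0218 z 0.1219 px 413.0 111.0 157
wrist
top [ 0.5201 -0.0804] r 0.0182 z 0.1172 px 533.0 323.0 1131
top [0.5299 0.0844] r 0.021 z 0.1255 px 317.0 227.0 3691
top [0. 0.] r 0.0 z nan px nan nan 0
24.3 [0.52928921 0.08313115 0.18279656] [ 0.65724261 -0.68782392  0.98981252] 0.08515687048671126
```

View pics/scene8.png

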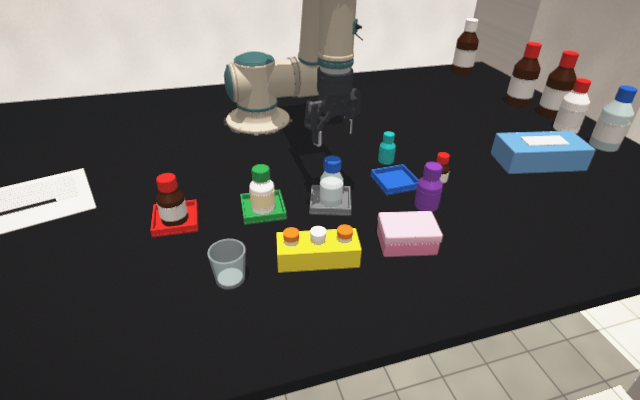

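Red stands in the red tray (172,205), green in the green tray, and the blue tray is empty (396,179). Grip blue now.

Emit:
{"fn": "arm_command", "kwargs": {"commands": [[8.5,[0.1,0.1,-2.5],0],[8.5,[0,0,-2.3],0],[8.5,[0,0,-1.4],0],[8.5,[0,0,-1.0],0],[8.5,[0,0,0],0],[2,[0,0,0],0],[2,[0,0,0],0],[2,[0,0,0],0],[2,[0,0,0],0],[2,[0,0,0],0],[2,[0,0,0],0],[2,[0,0,0],0]], "grip_force": 40}}

```text
clock: 25.5
position: [0.531, 0.0855, 0.1118]
ee_rot: [0.593, -0.592, 0.385, -0.386]
contact_force: [0.7, 0.4, 6.4]
width: 0.039
```

Emit:
{"fn": "arm_command", "kwargs": {"commands": [[2,[0,0,1],0],[2,[0,0,2],0],[2,[0,0,2],0],[2,[0,0,1],0],[2,[-0.4,2,0],0],[2,[-0.7,3,0],0],[2,[-0.7,3.2,0],0],[2,[-0.7,3.4,0],0],[2,[-0.7,3.2,0],0],[2,[-0.6,3,0],0],[2,[-0.5,2,0],0],[2,[0,0,0],0]]}}

```text
clock: 26.7
position: [0.486, 0.2858, 0.1702]
ee_rot: [-0.593, 0.594, -0.385, 0.384]
contact_force: [-0.3, 0.0, -2.9]
width: 0.0389
```

Emit:
{"fn": "arm_command", "kwargs": {"commands": [[2,[0,0,0],0],[2,[0,0,0],0]]}}

```text
clock: 26.9
position: [0.4872, 0.2825, 0.1705]
ee_rot: [-0.592, 0.593, -0.386, 0.386]
contact_force: [0.3, -0.8, -2.9]
width: 0.0389
```

Run:
```python
from m import *
for n in ['scene','side']:
    d=grab(n,n+'9'); 
s=manip.get_state(); print(s['clock'],s['position'],s['contact_force'],s['width'])
a=np.hstack([np.load('scene9.npz')['pixels'][80:260,300:490,::-1],np.load('side9.npz')['pixels'][170:350,180:380,::-1]])
cv2.imwrite('pics/c9.png',cv2.resize(a,None,fx=2,fy=2))
```

```text
27.0 [0.48745608 0.28243525 0.17070251] [ 0.05584929 -0.39579106 -2.21953646] 0.03891375535635384
```

View pics/c9.png

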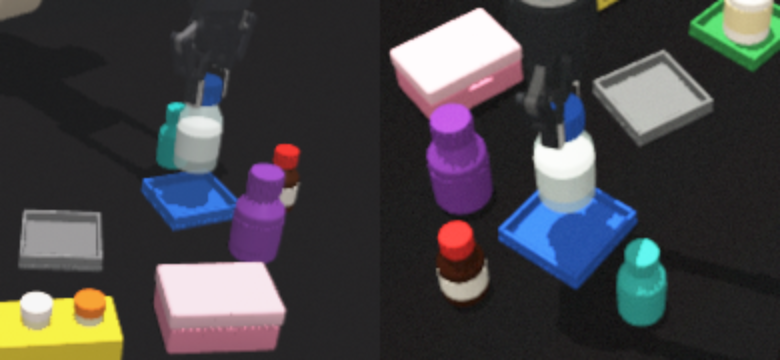

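Blue hangs upright over the blue tray (scene crop (198,150)). Lower by 5.9 cm.

Emit:
{"fn": "arm_command", "kwargs": {"commands": [[2,[0,0,-1.2],0],[2,[0,0,-1.5],0],[2,[0,0,-1.2],0],[2,[0,0,-0.8],0],[2,[0,0,-0.5],0],[2,[0,0,-0.3],0],[2,[0,0,-0.2],0],[2,[0,0,-0.1],0],[2,[0,0,-0.1],0],[2,[0,0,0],0],[2,[0,0,0],0]]}}

```text
clock: 28.1
position: [0.4874, 0.2835, 0.1121]
ee_rot: [0.593, -0.593, 0.385, -0.386]
contact_force: [-0.4, 0.1, -2.8]
width: 0.0386
```

Emit:
{"fn": "arm_command", "kwargs": {"commands": [[2,[0,0,-0.05],0],[2,[0,0,-0.05],0],[2,[0,0,0],0],[2,[0,0,0],0]]}}

```text
clock: 28.5
position: [0.4876, 0.2836, 0.1119]
ee_rot: [0.593, -0.592, 0.385, -0.386]
contact_force: [-2.0, -1.4, 5.6]
width: 0.0391
```

Contact is made. Release, then rise well clear.

Emit:
{"fn": "arm_command", "kwargs": {"commands": [[4.2,[0,0,0],0],[4.6,[0,0,0],0],[6,[0,0,0],0],[8.5,[0,0,0],0],[8.5,[0,0,0],0],[8.5,[0,0,0],0],[8.5,[0,0,0],0],[8.5,[0,0,2],0],[8.5,[0,0,3],0],[8.5,[0,0,3],0],[8.5,[0,0,2],0],[8.5,[0,0,0],0]]}}

```text
clock: 29.7
position: [0.4891, 0.2843, 0.214]
ee_rot: [0.595, -0.591, 0.384, -0.387]
contact_force: [0.5, -1.0, -0.1]
width: 0.0849
```

Emit:
{"fn": "arm_command", "kwargs": {"commands": [[8.5,[0,0,0],0],[8.5,[0,0,0],0],[8.5,[0,0,0],0],[8.5,[0,0,0],0]]}}

```text
clock: 30.1
position: [0.4868, 0.2832, 0.2097]
ee_rot: [-0.592, 0.593, -0.386, 0.385]
contact_force: [-0.6, -0.1, -0.1]
width: 0.0852
```

```bash
python3 - 2>/dev/null <<'E'
from m import *
for n in ['scene','side']:
    d=grab(n,n+'10'); print(n)
    for a in [(.512,-.084,.109),(.487,.283,.117),(.501,-.288,.113)]: top(d,*a)
    rim(d,.53,.084)
    o=dict(np.load(n+'0.npz')); A=pts(d);B=pts(o)
    for nm,x0,x1,y0,y1 in [('rack',.66,.78,-.11,.1),('tip',.66,.79,.12,.27),('beaker',.67,.78,-.25,-.14)]:
        r=[np.nanmean(Q[(Q[...,0]>x0)&(Q[...,0]<x1)&(Q[...,1]>y0)&(Q[...,1]<y1)&(Q[...,2]>.015)],0) for Q in (A,B)]
        print(nm,'shift mm',((r[0]-r[1])*1000).round(1))
s=manip.get_state(); print(s['clock'],s['position'],s['contact_force'],s['width'])
E
```

```text
scene
top [ 0.5122 -0.0842] r 0.0209 z 0.1177 px 260.0 170.0 180
top [0.4851 0.2815] r 0.0232 z 0.1256 px 400.0 142.0 136
top [ 0.5015 -0.2917] r 0.0227 z 0.1217 px 165.0 179.0 209
rim [531.1  82.8] [ 99.9 106.1] 70.7 342 0.0197
rack shift mm [-0. -0. -0.]
tip shift mm [-0.  -0.1  0. ]
beaker shift mm [-0.   0.   0.1]
side
top [ 0.5118 -0.0815] r 0.0226 z 0.1181 px 366.0 150.0 189
top [0.4855 0.2836] r 0.0213 z 0.126 px 271.0 247.0 329
top [ 0.4999 -0.2896] r 0.0227 z 0.1219 px 413.0 111.0 155
rim [530.3  84.1] [103.4 106. ] 71.4 489 0.0199
rack shift mm [-17.1 -54.1  -1.9]
tip shift mm [1.8 2.1 0.5]
beaker shift mm [-0.1  0.1 -0.3]
30.2 [0.48708747 0.28331308 0.21010562] [0.36226063 0.17310512 0.33747031] 0.08496115571630077
```

View pics/scene10.png

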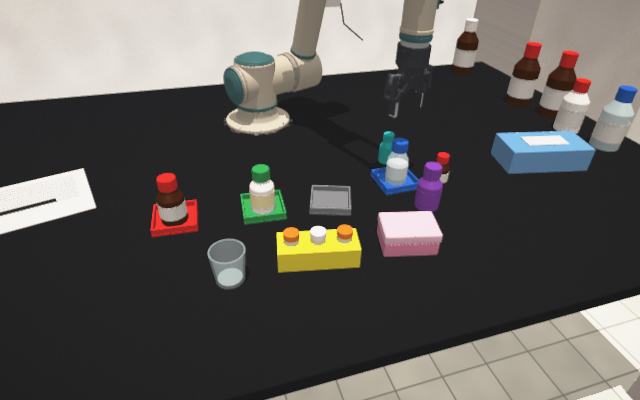

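View pics/side10.png

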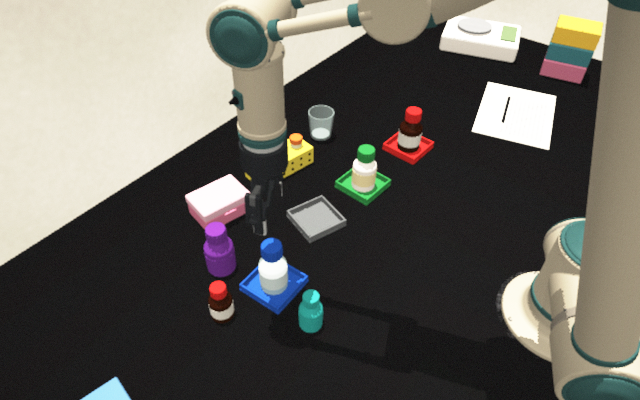

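Each bottle stands in its matching tray: red (172,205), green (262,195), blue (397,165) in the scene view. Grey is empty at (330,200). The "rack shift" in the side view comes from the gripper hiding the rack; the scene view shows 0.0 mm.

```bash
python3 -c "
from rig import manip
print(manip.sign_off())"
```

```text
the job is handed in; nothing more can be done
None
```

The job is handed in with each bottle standing in the tray that matches its cap and the grey tray empty. It took about 30 s of the 128 s allowed; the hand-in gave no verdict. I moved blue into grey, green to the green tray, red to the red tray, then blue from grey to the blue tray. Each bottle was lowered to within about 1–2 mm of the floor or onto it before release.

- **Placement:** the last scene and side pictures put every cap within about 4 mm of its tray's centre. Top heights were 0.118 m (green), 0.122 m (red) and 0.126 m (blue), within about 1 mm of what the bottle heights and the 5 mm floor give.
- **Bystanders:** the scene view shows no shift above 0.1 mm for the rack, tip box or beaker. The gripper is raised clear of everything.
- **Checks that disagreed:** the side view gave a false 57 mm rack shift because the gripper hid most of the rack there. The two fixed cameras also differ by up to 5 mm on positions.

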